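Step the light-source selector to its fifth position and press start

ROBOT

A 6-joint arm with a two-finger parallel gripper is mounted at the origin on a cart in front of the work surface, level with it; the furniture and walls round the work are solid. World frame = base frame: x ahead of the robot, y to its left, z up, the work surface at z = 0. Lengths are in mm, angles in rad, forces in N, time in s.
With the tool pointing down it reaches from about 350 to 875 mm from the base axis. Payload 4.2 kg.
Tool frame: the origin (TCP) lies midway between the tips of the shut fingers; the grasp point (between the pads) lies 19 mm behind it (arm.tcp_to_grasp is the distance from the TCP to the grasp point, in mm); z points along the fingers, y is the line along which they close (so a half turn about z gives the same grasp; the last joint's range is limited). The gripper opens to 85 mm and grips with 20 to 120 N. Pads are 22 mm wide; open, the fingers measure 114 mm over their backs; the gripper's body (76 mm by 85 mm) begins 54 mm behind the grasp point. The pads swing forward as they close: fully open they stand 13 mm farther back than shut.
Start: joints at [-0.983, 0.385, 0.008, 0, -1.194, -0.259], TCP at [201.832, -591.492, 231.312] pointing down, gripper open.
Joint ranges: [-3.14, 3.14], [-1.21, 2.06], [-1.07, 1.41], [-3.16, 2.05], [-2.99, -0.16], [-3.1, 3.1]. Speed limits (rad/s): [2.79, 2.79, 3.14, 3.14, 3.14, 3.14].

INTERFACE

Orientations are given as a unit quaternion [x, y, z, w].
In Python, from bench import arm gives the robot as it stands.
- The arm moves only by the tool arm_command, never from a script. Its argument "rows" is a list of rows, each a list of 2 entries, a list of its own where there are three numbers: the shift along the tool's x, y, z as a fraction of full scale, then the turn, a rotation vector about the tool's x, y, z as a fraction of full scale. In form: [[[x, y, z], [wx, wy, wz]], ...]. A call has 1 to 5 rows; each row is the pose to reach, as a shift and turn from the pose commanded when the call began, along the tool's axes at that moment, turning the shorter way round; what a row does not reach only later rows make up. Full scale, the value 1, is 0.25 m for a shift and 180 degrees for a turn. A row lasts 1/10 s, in which the tool goes at most 50 mm and 8.59 degrees, less where a joint would pass 70% of its speed; a pose out of reach is approached as far as the arm can. A call with a number of a shift or a turn outside -1 to 1 is refused whole. A call with a gripper value outside its range is refused whole. "grip" is the opening, from 0 (shut) to 1 (fully open), set as the call begins (left out, the last holds). The fingers move at their own pace and stop on an object; the grip force is fixed at half the most. Time passes only in rows, so rows that repeat a pose let the fingers close. It gives the time, the measured TCP pose, the force, the opening and the grip force at its end, in the units of the state.
- arm.read_state(): the state, without advancing time (a new reading comes with each control period).
- arm.get_image(name): name is "side" or "top"; returns (picture, depth): 480x640x3 uint8, blue, green, red; 480x640 float32, mm along the optical axis (not along the pixel's ray), 0 where there is no reading.
- arm.camera_info(name): a dict with "fx", "fy", "cx", "cy" (pixels), "k1" (the pictures are not rectified: a ray, as slopes to the right and down, at radius r is drawn at 1 + k1 r^2 times it, then the intrinsics apply), "extrinsics" (4x4, takes a point from camera to world coordinates). Camera axes: x right, y down, z forward; pixel columns grow to the right and rows downward; lengths in mm; the calibration is good to about 2 mm. A picture is of the moment at which its call begins. camera_info takes no time and is no camera call.
- arm.job_done(): hands the job in; it is judged then, once.
Trained networks look in the newest picture that a camera, given by its name, has taken for a name from the list of things; names that differ only in an ending like _2 or _b are one class to them, and where a whole thing is asked for, a point or a joint stands for the part that bears it (a point fixed in the world has none). Each returns a list of dicts, best first, with "score" (0 to 1); they miss things now and then, are a little off and sometimes report something else, mostly with a low value. They report only what shows in the picture. A call takes as long as a camera call.
- arm.spot_in(camera, query): "position" ([column, row] in pixels, amid what is visible of it).
The state is a dict: "clock": time; "joints": joint angles; "joint_vel": joint speeds; "joint_efforts": joint torques, N m; "position": TCP position; "ee_rot": TCP orientation; "contact_force": force on the tool from outside, world axes, zero at the start; "wrist_torque": the same for the moment, N m; "gripper_width": finger opening in mm; "grasp_force": force on a finger pad.
Only numpy, scipy, OpenCV 4.12 (cv2) and the standard library are available. Lean on these libraries where they do the work, as an engineer would, in place of code of your own. Each camera call takes 0.05 s, during which the arm holds its last target. There are 200 camera calls.

TASK

With a fingertip, push the pointer of the blue light-source controller's selector round clockwise, click by click, to the fifth position, counting the large red dot as the first, and do not let it go beyond the fifth. Then press the green button right down and let it come up again. Push only: do not pinch the pointer, do not press the green button before the selector is set, and leave the things standing round the controller where they are.

Things in the scene. Friction and masses are not known exactly. Their poses are not given: they have to be found in the camera images.
- controller: Blue box with a white level top, 140 x 220 x 52 mm (x, y, z), fixed to the bench; origin at the centre of its underside; at zero yaw x points away from the robot and y to its left. On the top: the selector, its upright axis at (0, 0.040) in this frame, and the green button at (-0.010, -0.065).
- selector (a joint): Selector angle in rad, clockwise from above; 0 at position 1, 0.524 a click, so position 5 is 2.094 (8, the last: 3.665). Starts at position 1, 2 or 3. A sprung detent holds each position: 2 to 3 N sideways at 30 mm from the axis moves it; past halfway between two positions it snaps by itself into the next and stays there.
- selector_axis (a point): The selector's axis at the height of its top, 76.5 mm above the bench. It is a black pointer bar 10 mm wide with upright sides, from 10 mm behind the axis to 42 mm before it, underside 4 mm and top 24 mm above the white top, with a 21 mm round hub on the axis. A white line on top runs towards the pointing end.
- pointer_tip (a point): Middle of the upper edge of the pointer's pointing end, 42 mm from the axis. For clockwise push the upright side that lies left of the pointer as seen from the axis towards this end. More than 2.5 N on both sides of the pointer's centre line at once counts as pinching.
- position5 (a point): The dot of position 5 on the white top. Eight dots lie at 52 mm radius round the selector, 30 degrees apart: the large red one (11 mm) is position 1, at 105 degrees from the box's x axis towards its y axis; seven small black ones follow clockwise seen from above, position 5 being at -15 degrees.
- start_button (a joint): Travel of the green button in m: 0 up, 0.006 fully down (about 5 N there); a spring lifts it again.
- start_button_top (a point): Centre of the top face of the green button, a disc of 28 mm diameter in a black housing; it is pressed straight down.
- objective: White objective in its screw case with black ends, 34 mm across and 68 mm tall, standing loose in front of the box; origin at the centre of its underside.
- lens: Lens in a black threaded ring, 33 mm across and 10 mm high, lying loose in front of the box; origin at the centre of its underside.
- vial: Small glass vial with a black screw cap, 28 mm across and 60 mm tall, standing loose to the left of the box; origin at the centre of its underside.

How it is judged (in metres and radians):
On the way, in this order (a step that is already met when the one before it is completed fails the run):
1. the selector stands in position 5 (value of joint selector between 1.974 and 2.214 rad and velocity of joint selector below 0.1 rad/s), for 0.2 s.
2. the green button is pressed down (value of joint start_button above 0.0048 m), for 0.05 s.
At the end, for the whole second after the job is handed in: The selector rests in position 5 (2.094 rad, within 0.12), the green button has been pressed at least 4.8 mm down and is up again (below 1.5 mm), and the objective, lens and vial are within 15 mm of where they stood (value of joint selector between 1.974 and 2.214 rad and value of joint start_button below 0.0015 m and distance of each of objective, lens, vial from where it was at the start of the episode below 0.015 m); the robot touches nothing.
It fails at once if the selector is turned beyond position 5 (past 2.36 rad, the tipping point to position 6) (value of joint selector above 2.36 rad).
It fails at once if the pointer is pinched: more than 2.5 N from the fingers on both of its halves ((contact force between the fingers and pointer_left above 2.5 N or contact force between the fingers and pointer_left_hub above 2.5 N) and (contact force between the fingers and pointer_right above 2.5 N or contact force between the fingers and pointer_right_hub above 2.5 N)).
It fails at once if the green button is pressed in while the selector is not in position 5 (value of joint start_button above 0.0015 m and (value of joint selector below 1.974 rad or value of joint selector above 2.214 rad)).
It fails at once if the objective, lens or vial is pushed 15 mm away, lifted or tipped over (distance of any of objective, lens, vial from where it was at the start of the episode above 0.015 m or angle between any of objective, vial's own z axis and vertical above 0.5 rad).
It also fails if it takes over 64 s, if anything falls off the work surface, if the arm or the gripper's body presses on something with over 40 N, if the wrist force passes 120 N, or if a joint passes its speed limit or range.

## Working session

There is one attempt and no reset: what is moved stays moved. The work goes in short steps, Python scripts to look and compute and a tool call to move; the robot and the scene stay as the last step left them, time stands still between calls to the robot, and variables do not carry over. Pictures are saved under pics/ and viewed, at most 10 in all, crops included, and the job is handed in when it is done.

Besides the shell and the picture viewer there is one more tool, called after "Emit:" as name([rows], argument=value, ...), one row to a line, values as JSON. arm_command: Moves the arm, as the interface text tells. Shift numbers are shares of 0.25 m and turn numbers shares of 180 degrees, none past 1 either way. Its arguments: {"type":"object","properties":{"rows":{"type":"array","items":{"type":"array"}},"grip":{"type":"number"}},"required":["rows"]}

```bash
mkdir -p pics; cat > h.py <<'E'
import numpy as np, cv2
from bench import arm
def ray(cam,px):
    i=arm.camera_info(cam); d=np.array([(px[0]-i['cx'])/i['fx'],(px[1]-i['cy'])/i['fy']]); u=d.copy()
    for _ in range(20): u=d/(1+i['k1']*(u@u))
    E=np.array(i['extrinsics']); return E[:3,3],E[:3,:3]@np.array([u[0],u[1],1])
def atz(cam,px,z):
    o,r=ray(cam,px); return o+r*(z-o[2])/r[2]
def proj(cam,p):
    i=arm.camera_info(cam); c=np.linalg.inv(np.array(i['extrinsics']))@np.append(p,1); u=c[:2]/c[2]; u=u*(1+i['k1']*(u@u))
    return np.array([u[0]*i['fx']+i['cx'],u[1]*i['fy']+i['cy']])
E
python3 - <<'E'
from h import *
for c in("top","side"):
    p,d=arm.get_image(c); cv2.imwrite(f"pics/{c}0.png",p); np.save(f"{c}_d.npy",d)
    print(c,np.round(arm.camera_info(c)['extrinsics'],3).tolist(),arm.camera_info(c)['fx'])
for q in("controller","selector_axis","pointer_tip","position5","start_button_top","objective","lens","vial"):
    r=arm.spot_in("top",q); print(q,[(x['score'],x['position']) for x in r[:2]])
print(arm.read_state())
E
```

```text
top [[0.026, -0.997, 0.078, 412.987], [-0.999, -0.028, -0.024, 357.128], [0.026, -0.077, -0.997, 908.682], [0.0, 0.0, 0.0, 1.0]] 536.862742202044
side [[0.998, -0.023, 0.062, 418.371], [-0.065, -0.51, 0.858, -388.62], [0.012, -0.86, -0.51, 522.603], [0.0, 0.0, 0.0, 1.0]] 547.8735349626652
controller [(0.81, [353.9, 240.7])]
selector_axis [(0.57, [330.1, 239.5])]
pointer_tip [(0.58, [330.4, 243.0])]
position5 [(0.61, [355.8, 236.1]), (0.58, [329.9, 237.6])]
start_button_top [(0.74, [398.0, 232.5])]
objective [(0.94, [341.2, 315.8])]
lens [(0.51, [379.2, 301.5]), (0.36, [331.8, 239.2])]
vial [(0.61, [265.4, 263.7]), (0.59, [398.7, 231.9])]
{'clock': 0.5, 'joints': array([-9.83396500e-01,  3.84725953e-01,  7.84460555e-03, -1.14724915e-05,
       -1.19402418e+00, -2.58617983e-01]), 'joint_vel': array([-2.39733101e-05, -1.09729075e-03, -2.69483749e-04, -1.56320282e-04,
       -4.60264223e-04, -1.71946942e-03]), 'joint_efforts': array([ 4.08967899e-04, -3.91689813e+01,  1.88443959e+01,  4.18702751e+00,
       -7.34490186e-04, -3.68708839e-06]), 'position': array([ 201.81965395, -591.46378767,  231.27296684]), 'ee_rot': array([-1.63649412e-01,  9.86518559e-01,  5.19772382e-05, -1.75500972e-05]), 'contact_force': array([ 0.32283763,  0.52025421, -0.90122491]), 'wrist_torque': array([-0.02083274,  0.01582669, -0.00277559]), 'grasp_force': 0.0, 'gripper_width': 85.63681217634718}
```

View pics/top0.png

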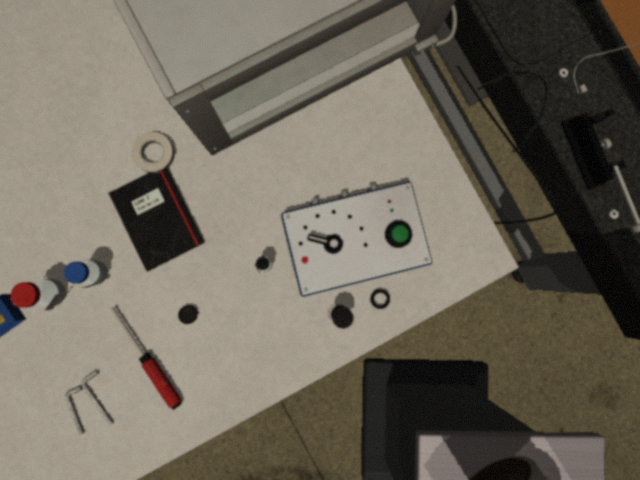

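View pics/side0.png

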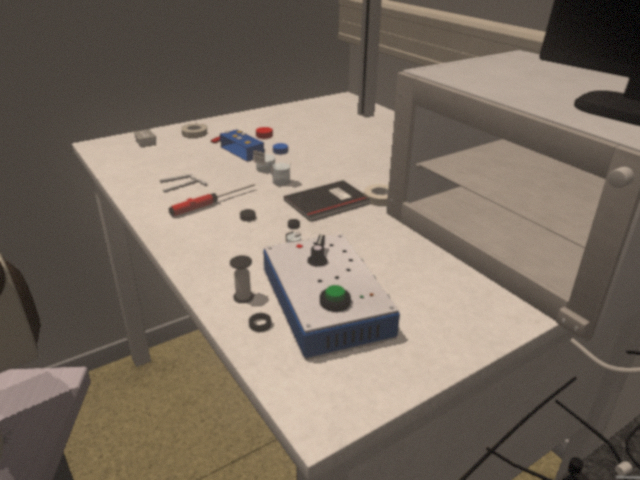

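The top view shows the controller with the selector hub near (333,243), the pointer aimed left and slightly up towards (308,236), the red dot at (305,260) and the button at (399,233). The objective is at (341,316), the lens at (380,299) and the vial at (264,263). Next I fit the frame.

```bash
python3 - <<'E'
from h import *
from scipy.optimize import least_squares
p=cv2.imread("pics/top0.png")
cv2.imwrite("pics/crop0.png",cv2.resize(p[170:340,250:450],(800,680),interpolation=cv2.INTER_CUBIC)[:600])
hsv=cv2.cvtColor(p,cv2.COLOR_BGR2HSV)
def cen(m,x0,x1,y0,y1):
    ys,xs=np.nonzero(m[y0:y1,x0:x1]); return np.array([xs.mean()+x0,ys.mean()+y0]),len(xs)
red=((hsv[...,0]<10)|(hsv[...,0]>170))&(hsv[...,1]>110)&(hsv[...,2]>60)
gr=(abs(hsv[...,0].astype(int)-65)<20)&(hsv[...,1]>110)&(hsv[...,2]>40)
R,n1=cen(red,295,316,250,270);G,n2=cen(gr,380,420,215,255)
g=cv2.cvtColor(p,cv2.COLOR_BGR2GRAY).astype(float)
D=[R]
for s in [(301,243),(306,227),(318,216),(334,212),(350,216),(361,228),(365,244)]:
    x,y=s; w=np.clip(np.median(g[y-4:y+5,x-4:x+5])-15-g[y-4:y+5,x-4:x+5],0,None)
    yy,xx=np.mgrid[y-4:y+5,x-4:x+5]; D.append(np.array([(w*xx).sum(),(w*yy).sum()])/w.sum())
print(np.round(D,1).tolist(),G,n1,n2)
W=np.array([atz("top",d,52)[:2] for d in D]); GW=atz("top",G,62)[:2]
a=np.radians(105-30*np.arange(8)); L=np.c_[52*np.cos(a),40+52*np.sin(a)]
def tr(q,l): c,s=np.cos(q[2]),np.sin(q[2]); return l@np.array([[c,s],[-s,c]])+q[:2]
f=least_squares(lambda q:np.r_[(tr(q,L)-W).ravel(),tr(q,np.array([[-10,-65.]]))[0]-GW],[W.mean(0)[0],W.mean(0)[1],.1],loss='soft_l1')
print(f.x,np.degrees(f.x[2]),np.round(tr(f.x,L)-W,1).tolist(),tr(f.x,np.array([[-10,-65.],[0,40]])),GW)
np.save("q.npy",f.x)
ax=np.append(tr(f.x,np.array([[0,40.]]))[0],76.5)
print("axis px",proj("top",ax))
for k in range(3):
    b=f.x[2]+a[k]; print(k+1,proj("top",ax+42*np.array([np.cos(b),np.sin(b),0])))
for n,x,z in(("obj",(342,314),68),("lens",(380,299),10),("vial",(264,262),60)): print(n,atz("top",x,z))
E
```

```text
[[304.3, 259.4], [300.2, 243.1], [304.9, 227.0], [317.0, 215.5], [333.2, 211.4], [349.3, 216.1], [361.0, 228.0], [365.2, 244.4]] [399.57976654 233.44357977] 29 257
[4.72109083e+02 2.75311208e+02 2.70823377e-01] 15.517036516703937 [[-0.1, -0.1], [-0.1, -0.2], [-0.1, -0.1], [0.1, -0.0], [0.0, -0.1], [0.2, -0.1], [-0.0, -0.1], [0.1, -0.1]] [[479.8626917  210.00514786]
 [461.40808739 313.85324645]] [480.06157943 208.54780674]
axis px [333.62922493 242.85254684]
1 [309.98157743 255.9601971 ]
2 [306.59875247 242.36236362]
3 [310.46582231 228.94771298]
obj [351.43646114 297.7495099   68.        ]
lens [373.50623323 230.67669835  10.        ]
vial [429.17383825 422.06306236  60.        ]
```

View pics/crop0.png

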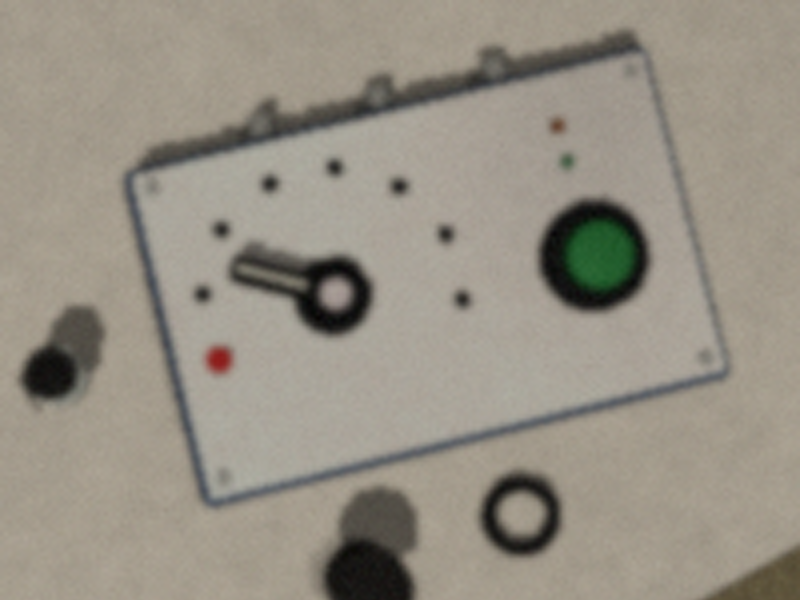

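The pointer looks about 14° past dot 2, so I'm looking again in case it had not settled, with the side camera as a check.

```bash
cat >> h.py <<'E'
q=np.load("q.npy")
def tw(l,z): c,s=np.cos(q[2]),np.sin(q[2]); return np.array([c*l[0]-s*l[1]+q[0],s*l[0]+c*l[1]+q[1],z])
def rect(cam,p,z=76.5,S=5,R=70):
    # view of plane z in box axes around selector: up = box +x, left = box +y ; S px/mm
    n=2*R*S; out=np.zeros((n,n,2),np.float32)
    g=[[proj(cam,tw((R-i*2*R/14.,40+R-j*2*R/14.),z)) for j in range(15)] for i in range(15)]
    H,_=cv2.findHomography(np.array([[j*n/14,i*n/14] for i in range(15) for j in range(15)],float),np.array(g).reshape(-1,2))
    o=cv2.warpPerspective(p,np.linalg.inv(H),(n,n),flags=cv2.INTER_CUBIC)
    for k in range(8):
        a=np.radians(105-30*k); c=(int(n/2-S*60*np.sin(a)),int(n/2-S*60*np.cos(a))); cv2.putText(o,str(k+1),c,0,.6,(0,0,255),1)
        cv2.line(o,(int(n/2-S*30*np.sin(a)),int(n/2-S*30*np.cos(a))),(int(n/2-S*45*np.sin(a)),int(n/2-S*45*np.cos(a))),(0,200,255),1)
    return o
E
python3 - <<'E'
from h import *
o=[]
for c in("top","side"):
    p,d=arm.get_image(c); o.append(cv2.resize(rect(c,p),(400,400)))
cv2.imwrite("pics/r1.png",np.hstack(o))
E
```

```text
(no output)
```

View pics/r1.png

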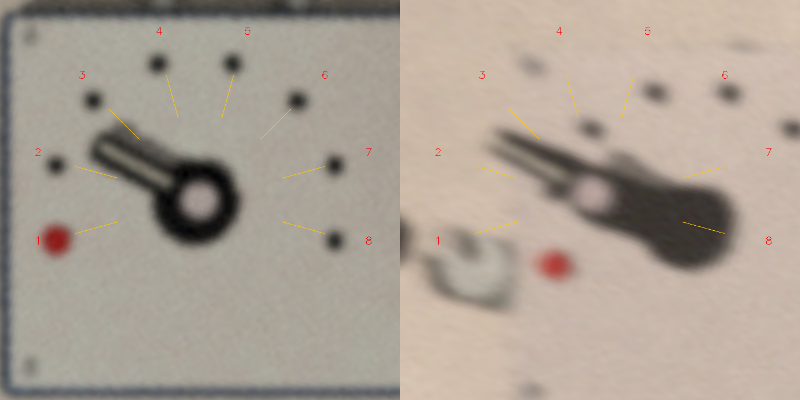

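```bash
python3 - <<'E'
from h import *
d=np.load("top_d.npy")
i=arm.camera_info("top");E=np.array(i['extrinsics'])
for v in range(20,480,50):
    L=[]
    for u in range(300,640,36):
        o,r=ray("top",(u,v)); p=o+r*d[v,u]; L.append("%d,%d,%d"%tuple(p))
    print(" | ".join(L))
E
```

```text
715,371,288 | 718,328,286 | 845,255,33 | 845,194,36 | 817,148,99 | 870,57,-2 | 872,-6,0 | 876,-73,-1 | 876,-135,6 | 860,-178,44
751,374,36 | 753,314,35 | 757,253,33 | 1064,48,-737 | 1068,-66,-734 | 814,28,-92 | 780,-6,0 | 783,-71,0 | 786,-136,0 | 780,-190,21
676,372,0 | 678,310,0 | 680,248,0 | 683,185,0 | 868,-35,-612 | 909,-181,-732 | 710,-31,-65 | 692,-70,-1 | 671,-93,76 | 697,-199,1
589,370,0 | 591,308,-2 | 593,246,0 | 412,357,908 | 596,122,1 | 715,-128,-570 | 753,-297,-735 | 612,-88,-42 | 602,-125,14 | 607,-198,0
498,367,51 | 499,309,49 | 501,251,51 | 503,193,50 | 510,120,-1 | 511,58,0 | 537,-88,-213 | 598,-410,-732 | 519,-141,-18 | 519,-194,3
418,365,53 | 419,307,53 | 421,249,48 | 423,181,-2 | 424,122,5 | 426,57,-2 | 439,-283,-703 | 436,-265,-424 | 432,-191,-113 | 432,-194,0
334,363,0 | 341,306,66 | 337,242,2 | 338,181,0 | 280,-73,-742 | 283,-184,-737 | 286,-294,-732 | 412,357,908 | 290,-522,-733 | 340,-244,-84
251,360,0 | 123,255,-739 | 144,159,-631 | 146,57,-630 | 146,-48,-639 | 147,-154,-644 | 134,-296,-735 | 136,-407,-732 | 136,-526,-742 | 139,-635,-731
-25,359,-733 | -23,252,-731 | 5,156,-629 | 95,120,-296 | 110,54,-242 | 109,-25,-248 | 110,-104,-251 | -17,-412,-742 | -13,-521,-734 | -14,-637,-737
-173,355,-736 | -171,248,-734 | -135,153,-637 | -10,120,-287 | 91,116,-2 | 138,99,129 | 155,66,178 | 92,-67,-1 | 93,-128,0 | -163,-634,-733
```

Nothing tall stands along the path.

Emit:
arm_command([
  [[-0.93,0.28,0],[0,0,0]],
  [[-0.93,0.28,0],[0,0,0]],
  [[-0.93,0.28,0],[0,0,0]],
  [[-0.93,0.28,0],[0,0,0]],
  [[-0.93,0.28,0],[0,0,0]],
], grip=0)

```text
clock: 1.1
position: [401.0, -448.6, 231.6]
ee_rot: [-0.164, 0.986, -0.0, 0.0]
contact_force: [0.4, -0.9, 0.4]
gripper_width: 12.3
grasp_force: 0.0
```

Emit:
arm_command([
  [[-0.74,0.67,0],[0,0,0]],
  [[-0.74,0.67,0],[0,0,0]],
  [[-0.74,0.67,0],[0,0,0]],
  [[-0.74,0.67,0],[0,0,0]],
  [[-0.74,0.67,0],[0,0,0]],
])

```text
clock: 1.6
position: [521.1, -230.0, 231.7]
ee_rot: [-0.164, 0.987, -0.0, 0.0]
contact_force: [1.1, -0.3, 0.3]
gripper_width: 0.2
grasp_force: 0.0
```

Emit:
arm_command([
  [[-0.4,0.9,0],[0,0,0]],
  [[-0.4,0.9,0],[0,0,0]],
  [[-0.4,0.9,0],[0,0,0]],
  [[-0.4,0.9,0],[0,0,0]],
  [[-0.4,0.9,0],[0,0,0]],
])

```text
clock: 2.1
position: [542.2, 15.6, 231.7]
ee_rot: [-0.164, 0.986, 0.0, 0.0]
contact_force: [1.0, -0.7, 0.5]
gripper_width: -0.3
grasp_force: 0.0
```

Emit:
arm_command([
  [[-0.03,0.96,0],[0,0,-0.2]],
  [[-0.03,0.96,0],[0,0,-0.2]],
  [[-0.03,0.96,0],[0,0,-0.2]],
  [[-0.03,0.96,0],[0,0,-0.2]],
  [[-0.03,0.96,0],[0,0,-0.2]],
])

```text
clock: 2.6
position: [470.8, 245.3, 231.7]
ee_rot: [-0.463, 0.887, 0.0, 0.0]
contact_force: [1.4, 0.1, 0.2]
gripper_width: 0.3
grasp_force: 0.0
```

```bash
cat >> h.py <<'E'
from scipy.spatial.transform import Rotation as Ro
def tgt(sel,perp,r=32,z=62,flip=180):
    f=q[2]+np.radians(105-sel); u=np.array([np.cos(f),np.sin(f)]); n=np.array([-u[1],u[0]])
    p=tw((0,40),z); p[:2]+=r*u+perp*n; return p,f+np.radians(flip)
def rows(ts):
    s=arm.read_state(); R=Ro.from_quat(s['ee_rot']); out=[]
    for p,f in ts:
        G=Ro.from_matrix(np.array([[np.cos(f),np.sin(f),0],[np.sin(f),-np.cos(f),0],[0,0,-1]]).T)
        out.append([np.round(R.inv().apply(p-s['position'])/250,3).tolist(),np.round((R.inv()*G).as_rotvec()/np.pi,3).tolist()])
    for o in out: print(o)
E
python3 - <<'E'
from h import *
rows([tgt(45,38,z=110),tgt(45,38,z=62)])
E
```

```text
[[-0.27, 0.375, 0.487], [-0.0, 0.0, -0.113]]
[[-0.27, 0.375, 0.679], [-0.0, 0.0, -0.113]]
```

Emit:
arm_command([
  [[-0.27,0.375,0.2],[0,0,-0.113]],
  [[-0.27,0.375,0.35],[0,0,-0.113]],
  [[-0.27,0.375,0.487],[0,0,-0.113]],
  [[-0.27,0.375,0.487],[0,0,-0.113]],
  [[-0.27,0.375,0.487],[0,0,-0.113]],
])

```text
clock: 3.1
position: [432.0, 351.6, 106.0]
ee_rot: [-0.611, 0.792, -0.001, -0.004]
contact_force: [-0.3, -0.2, 0.6]
gripper_width: -0.1
grasp_force: 0.0
```

```bash
python3 - <<'E'
from h import *
p,d=arm.get_image("side"); t,_=arm.get_image("top")
cv2.imwrite("pics/s2.png",np.hstack([cv2.resize(p[190:390,220:420],(400,400)),cv2.resize(t[180:310,270:400],(400,400))]))
s=arm.read_state(); print(s['joints'],s['contact_force'],proj("side",s['position']))
rows([tgt(45,38,z=62)])
E
```

```text
[ 9.71319035e-01  3.92258943e-01 -3.17538639e-01  8.03998934e-04
 -8.60795864e-01 -1.22978354e+00] [ 0.48738692 -0.75359599  0.77304848] [297.75574091 217.14673531]
[[-0.006, 0.01, 0.192], [-0.0, -0.0, -0.002]]
```

View pics/s2.png

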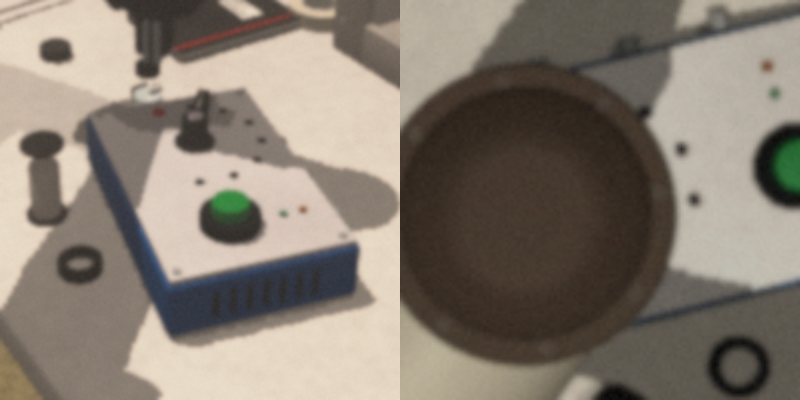

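Emit:
arm_command([
  [[0,0.01,0.1],[0,0,0]],
  [[0,0.01,0.188],[0,0,0]],
  [[0,0.01,0.188],[0,0,0]],
])

```text
clock: 3.5
position: [431.6, 351.3, 62.3]
ee_rot: [-0.609, 0.793, -0.0, -0.001]
contact_force: [-0.6, -0.6, 0.6]
gripper_width: -0.6
grasp_force: 0.0
```

```bash
python3 - <<'E'
from h import *
s=arm.read_state(); print(s['position'],s['contact_force'])
rows([tgt(45,p) for p in (34,30,26,23,20,17,14)])
E
```

```text
[431.64919433 351.28441497  62.26349609] [-0.62656139 -0.60645883  0.64950202]
[[-0.013, -0.017, 0.001], [0.0, -0.001, -0.002]]
[[-0.013, -0.033, 0.001], [0.0, -0.001, -0.002]]
[[-0.013, -0.049, 0.001], [0.0, -0.001, -0.002]]
[[-0.013, -0.061, 0.001], [0.0, -0.001, -0.002]]
[[-0.013, -0.073, 0.001], [0.0, -0.001, -0.002]]
[[-0.013, -0.085, 0.001], [0.0, -0.001, -0.002]]
[[-0.014, -0.097, 0.001], [0.0, -0.001, -0.002]]
```

Emit:
arm_command([
  [[-0.013,-0.03,0],[0,0,0]],
  [[-0.013,-0.049,0],[0,0,0]],
  [[-0.013,-0.061,0],[0,0,0]],
  [[-0.013,-0.073,0],[0,0,0]],
  [[-0.013,-0.073,0],[0,0,0]],
])

```text
clock: 4.0
position: [450.7, 351.2, 63.0]
ee_rot: [-0.61, 0.793, 0.0, 0.0]
contact_force: [-0.2, -0.5, -0.5]
gripper_width: 0.1
grasp_force: 0.0
```

Emit:
arm_command([
  [[0,-0.008,0],[0,0,0]],
  [[0,-0.012,0],[0,0,0]],
  [[0,-0.012,0],[0,0,0]],
])

```text
clock: 4.3
position: [453.1, 350.4, 62.5]
ee_rot: [-0.61, 0.792, -0.0, -0.0]
contact_force: [-0.1, -0.3, -0.0]
gripper_width: -0.1
grasp_force: 0.0
```

```bash
python3 - <<'E'
from h import *
p,d=arm.get_image("side"); c=cv2.resize(p[190:390,220:420],(400,400)); c2=cv2.resize(rect("side",p),(400,400))
cv2.imwrite("pics/s3.png",np.hstack([c,c2]))
s=arm.read_state(); print(s['position'],s['contact_force'])
E
```

```text
[453.02294487 350.40031337  62.51600157] [ 0.24814722 -0.16276167 -0.74173991]
```

View pics/s3.png

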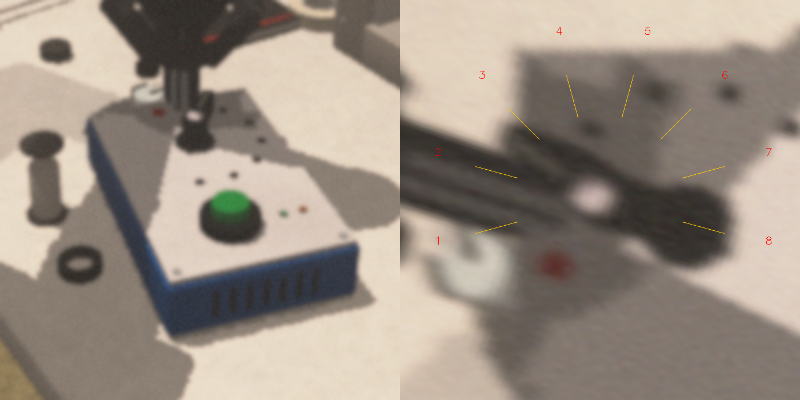

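The pointer has not moved and there is no contact yet, with the fingers just left of it. I go on in small steps.

Emit:
arm_command([
  [[0,-0.006,0],[0,0,0]],
  [[0,-0.012,0],[0,0,0]],
  [[0,-0.012,0],[0,0,0]],
])

```text
clock: 4.65
position: [456.1, 349.7, 62.6]
ee_rot: [-0.61, 0.792, -0.0, 0.0]
contact_force: [-0.3, -0.5, 0.4]
gripper_width: 0.4
grasp_force: 0.0
```

Emit:
arm_command([
  [[0,-0.006,0],[0,0,0]],
  [[0,-0.012,0],[0,0,0]],
  [[0,-0.012,0],[0,0,0]],
])

```text
clock: 4.95
position: [458.9, 348.8, 62.5]
ee_rot: [-0.61, 0.793, 0.0, -0.0]
contact_force: [0.1, 0.5, 0.0]
gripper_width: 0.1
grasp_force: 0.3
```

Emit:
arm_command([
  [[0,-0.006,0],[0,0,0]],
  [[0,-0.012,0],[0,0,0]],
  [[0,-0.012,0],[0,0,0]],
])

```text
clock: 5.25
position: [461.7, 347.9, 62.5]
ee_rot: [-0.61, 0.792, -0.0, -0.0]
contact_force: [-0.8, -0.4, -0.1]
gripper_width: -0.1
grasp_force: 0.4
```

```bash
python3 - <<'E'
from h import *
p,d=arm.get_image("side"); c=cv2.resize(p[230:280,290:340],(500,500),interpolation=cv2.INTER_CUBIC)
cv2.imwrite("pics/s4.png",c)
s=arm.read_state(); print(s['position'],s['contact_force'],s['wrist_torque'])
E
```

```text
[461.8115778  347.96306431  62.50719676] [-1.17578285  0.09641733 -0.28746912] [-0.02373295  0.24919138 -0.02734361]
```

View pics/s4.png

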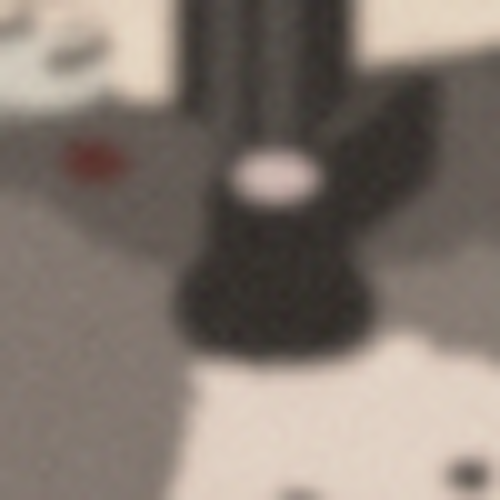

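```bash
python3 - <<'E'
from h import *
a=atz("side",(317.5,247.8),76.5);b=atz("side",(328.5,238.3),76.5);v=(b-a)[:2]
f=np.arctan2(v[1],v[0]);print(a,tw((0,40),76.5),np.linalg.norm(v),"sel",105-np.degrees(f-q[2]))
E
```

```text
[463.20298777 315.44869636  76.5       ] [461.40808739 313.85324645  76.5       ] 32.930776563882 sel 65.4411738549413
```

```bash
cat >> h.py <<'E'
def sel_angle(cam,p):
    g=cv2.cvtColor(p,cv2.COLOR_BGR2GRAY).astype(np.float32)
    def m(s,w0,w1):
        f=q[2]+np.radians(105-s);u=np.array([np.cos(f),np.sin(f),0]);n=np.array([-u[1],u[0],0]);c=tw((0,40),76.5)
        P=np.array([proj(cam,c+r*u+w*n) for r in np.arange(14,41,3) for w in np.linspace(w0,w1,3)],np.float32)
        return cv2.remap(g,P[:,0].reshape(1,-1),P[:,1].reshape(1,-1),cv2.INTER_LINEAR).mean()
    S=np.arange(-10,180,2.)
    line=np.array([m(s,-.5,.5)-.5*(m(s,3,4.5)+m(s,-4.5,-3)) for s in S]); dark=np.array([m(s,-5,5) for s in S])
    o=np.argsort(-line)[:4]; k=np.argsort(dark)[:4]
    return [(S[i],round(float(line[i]),1)) for i in o],[(S[i],round(float(dark[i]))) for i in k]
E
python3 - <<'E'
from h import *
for c in("side","top"): print(c,sel_angle(c,cv2.imread(f"pics/{c}0.png")))
print(sel_angle("side",arm.get_image("side")[0]))
s=arm.read_state();print(s['contact_force'],s['wrist_torque'])
rows([tgt(45,22)])
E
```

```text
Traceback (most recent call last):
  File "h.py", line 41, in sel_angle
    line=np.array([m(s,-.5,.5)-.5*(m(s,3,4.5)+m(s,-4.5,-3)) for s in S]); dark=np.array([m(s,-5,5) for s in S])
                   ~^^^^^^^^^^
  File "h.py", line 38, in m
    P=np.array([proj(cam,c+r*u+w*n) for r in np.arange(14,41,3) for w in np.linspace(w0,w1,3)],np.float32)
                ~~~~^^^^^^^^^^^^^^^
  File "h.py", line 10, in proj
    i=arm.camera_info(cam); c=np.linalg.inv(np.array(i['extrinsics']))@np.append(p,1); u=c[:2]/c[2]; u=u*(1+i['k1']*(u@u))
ValueError: time passes only in moves, steps and waits
```

```bash
sed -i 's/arm.camera_info(cam)/CI(cam)/' h.py; sed -i '2a import functools\nCI=functools.lru_cache(None)(arm.camera_info)' h.py
python3 - <<'E'
from h import *
for c in("side","top"): print(c,sel_angle(c,cv2.imread(f"pics/{c}0.png")))
print(sel_angle("side",arm.get_image("side")[0]))
s=arm.read_state();print(s['contact_force'],s['wrist_torque'])
rows([tgt(45,24)])
E
```

```text
side ([(np.float64(46.0), 23.4), (np.float64(44.0), 21.6), (np.float64(48.0), 8.4), (np.float64(84.0), 8.4)], [(np.float64(48.0), 110), (np.float64(50.0), 111), (np.float64(46.0), 113), (np.float64(52.0), 114)])
top ([(np.float64(44.0), 51.1), (np.float64(42.0), 40.1), (np.float64(46.0), 35.4), (np.float64(20.0), 9.0)], [(np.float64(48.0), 73), (np.float64(46.0), 73), (np.float64(50.0), 76), (np.float64(44.0), 77)])
([(np.float64(38.0), 14.3), (np.float64(36.0), 13.3), (np.float64(0.0), 12.7), (np.float64(2.0), 12.5)], [(np.float64(80.0), 61), (np.float64(78.0), 61), (np.float64(82.0), 61), (np.float64(76.0), 62)])
[-0.4170455   0.00182236  0.2652091 ] [0.00227155 0.33481919 0.02946118]
[[0.005, 0.063, 0.002], [-0.0, -0.0, -0.002]]
```

Emit:
arm_command([
  [[0,0.03,0],[0,0,0]],
  [[0,0.065,0],[0,0,0]],
  [[0,0.065,0],[0,0,0]],
  [[0,0.065,0],[0,0,0]],
])

```text
clock: 5.75
position: [445.8, 352.6, 62.8]
ee_rot: [-0.61, 0.792, -0.0, 0.0]
contact_force: [1.1, -0.3, -0.4]
gripper_width: -0.4
grasp_force: 0.0
```

```bash
python3 - <<'E'
from h import *
p=arm.get_image("side")[0]; print(sel_angle("side",p))
s=arm.read_state();print(s['position'],s['contact_force'],s['wrist_torque'])
cv2.imwrite("pics/s5.png",np.hstack([cv2.resize(p[225:285,285:345],(400,400),interpolation=cv2.INTER_CUBIC),cv2.resize(rect("side",p),(400,400))]))
E
```

```text
([(np.float64(32.0), 17.3), (np.float64(34.0), 16.2), (np.float64(30.0), 13.0), (np.float64(36.0), 12.1)], [(np.float64(70.0), 66), (np.float64(72.0), 66), (np.float64(68.0), 66), (np.float64(74.0), 66)])
[446.01865537 352.5487948   62.76339099] [-0.47685808  0.09175261 -0.45946971] [ 0.01293048  0.01980529 -0.00065523]
```

View pics/s5.png

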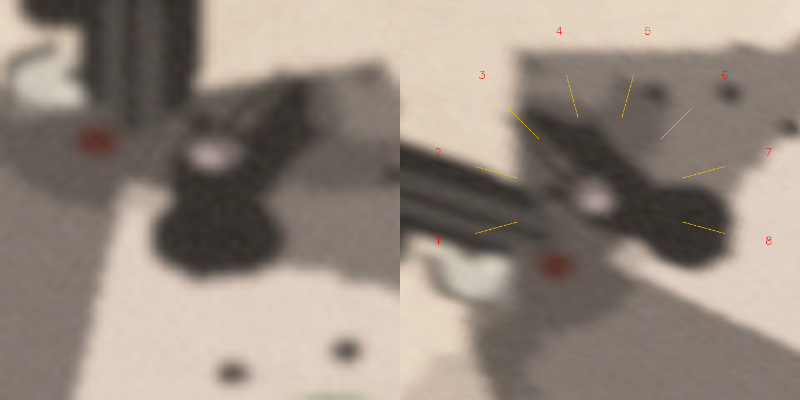

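The pointer now rests at about 60° (position 3): the white line runs from the hub at (592,195) to about (535,135) in the rectified view. I now swing the tool round with the pointer.

```bash
python3 - <<'E'
from h import *
rows([tgt(50,21),tgt(56,19),tgt(62,17),tgt(68,16),tgt(74,16),tgt(79,16)])
E
```

```text
[[-0.001, -0.026, 0.003], [-0.0, 0.0, 0.026]]
[[-0.006, -0.048, 0.003], [-0.0, 0.0, 0.059]]
[[-0.008, -0.071, 0.003], [-0.0, 0.0, 0.093]]
[[-0.009, -0.089, 0.003], [-0.0, 0.0, 0.126]]
[[-0.009, -0.104, 0.003], [-0.0, 0.0, 0.159]]
[[-0.008, -0.117, 0.003], [-0.0, 0.0, 0.187]]
```

Emit:
arm_command([
  [[0,-0.026,0.002],[0,0,0.026]],
  [[-0.006,-0.048,0.002],[0,0,0.059]],
  [[-0.008,-0.071,0.002],[0,0,0.093]],
  [[-0.009,-0.08,0.002],[0,0,0.11]],
  [[-0.009,-0.089,0.002],[0,0,0.126]],
])

```text
clock: 6.3
position: [468.4, 349.1, 62.1]
ee_rot: [-0.441, 0.897, 0.0, 0.0]
contact_force: [-0.9, 0.4, -0.2]
gripper_width: 0.1
grasp_force: 0.5
```

```bash
python3 - <<'E'
from h import *
s=arm.read_state();print(s['position'],s['contact_force'],s['wrist_torque'])
print(sel_angle("side",arm.get_image("side")[0])[1])
rows([tgt(70,16),tgt(73,16),tgt(76,16),tgt(79,16),tgt(82,16)])
E
```

```text
[468.42470323 349.07079952  62.12394235] [-0.86696107  0.39152121 -0.17838057] [0.27005874 0.22693089 0.01073517]
[(np.float64(90.0), 61), (np.float64(88.0), 61), (np.float64(92.0), 61), (np.float64(86.0), 62)]
[[-0.001, -0.003, 0.0], [-0.0, 0.0, 0.01]]
[[-0.004, -0.01, 0.0], [-0.0, 0.0, 0.027]]
[[-0.007, -0.017, 0.0], [-0.0, 0.0, 0.043]]
[[-0.009, -0.024, 0.0], [0.0, 0.0, 0.06]]
[[-0.011, -0.031, 0.0], [0.0, 0.0, 0.077]]
```

Emit:
arm_command([
  [[-0.002,-0.006,0],[0,0,0.018]],
  [[-0.004,-0.01,0],[0,0,0.027]],
  [[-0.006,-0.014,0],[0,0,0.035]],
  [[-0.007,-0.017,0],[0,0,0.043]],
  [[-0.007,-0.017,0],[0,0,0.043]],
])

```text
clock: 6.85
position: [472.6, 347.5, 62.0]
ee_rot: [-0.381, 0.925, -0.0, -0.0]
contact_force: [-0.2, -0.4, 0.7]
gripper_width: -0.1
grasp_force: 0.0
```

```bash
python3 - <<'E'
from h import *
s=arm.read_state();print(s['position'],s['contact_force'],s['wrist_torque'])
print(sel_angle("side",arm.get_image("side")[0]))
E
```

```text
[472.64649082 347.48170759  62.02847557] [-0.16380575 -0.3981751   0.66683567] [ 0.01245684 -0.04995462  0.0020783 ]
([(np.float64(22.0), 13.1), (np.float64(24.0), 11.3), (np.float64(20.0), 10.9), (np.float64(86.0), 10.6)], [(np.float64(126.0), 56), (np.float64(124.0), 56), (np.float64(122.0), 56), (np.float64(128.0), 56)])
```

The wrist torque dropped to zero, so the pointer has snapped on. I check its angle numerically.

Emit:
arm_command([
  [[0,0.04,0],[0,0,0]],
  [[0,0.04,0],[0,0,0]],
  [[0,0.04,0],[0,0,0]],
])

```text
clock: 7.2
position: [465.2, 355.0, 62.1]
ee_rot: [-0.381, 0.924, -0.0, 0.0]
contact_force: [0.2, -1.0, 0.9]
gripper_width: 0.1
grasp_force: 0.0
```

```bash
python3 - <<'E'
from h import *
p,d=arm.get_image("side"); cv2.imwrite("pics/s6.png",cv2.resize(np.hstack([cv2.resize(p[225:275,290:340],(400,400),interpolation=cv2.INTER_CUBIC),cv2.resize(rect("side",p),(400,400))]),(800,400)))
# depth-based: points with 70<z<82 around axis
E=np.array(CI("side")['extrinsics']); c=tw((0,40),76.5); P=[]
for v in range(215,275):
    for u in range(290,350):
        if d[v,u]>0:
            o,r=ray("side",(u,v)); x=o+r*d[v,u]; e=x-c; R=np.hypot(e[0],e[1])
            if 68<x[2]<82 and 14<R<44: P.append((105-np.degrees(np.arctan2(e[1],e[0])-q[2]),R))
P=np.array(P); print(len(P)); print(np.histogram((P[:,0]+60)%360-60,bins=np.arange(-60,180,10)))
E
```

```text
248
(array([ 0,  0,  0,  0,  0,  0,  0,  7, 40, 22, 23, 28,  0,  2, 17, 71, 36,
        2,  0,  0,  0,  0,  0]), array([-60, -50, -40, -30, -20, -10,   0,  10,  20,  30,  40,  50,  60,
        70,  80,  90, 100, 110, 120, 130, 140, 150, 160, 170]))
```

View pics/s6.png

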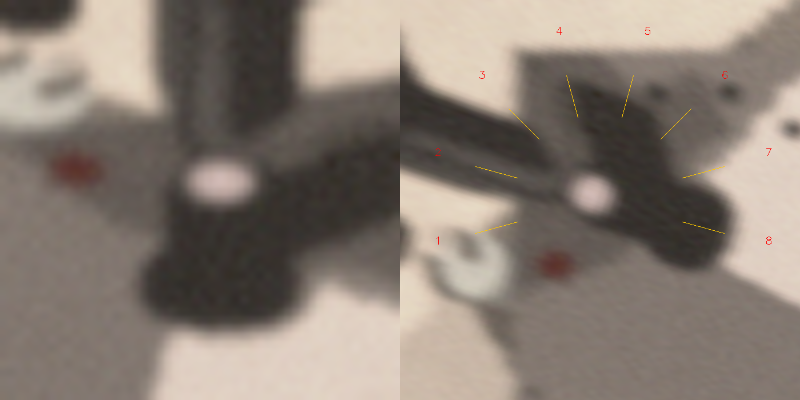

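Position 4 is confirmed (depth peak about 95° with side-face bias; the bar points to dot 4). Now the last click.

```bash
python3 - <<'E'
from h import *
rows([tgt(80,24),tgt(86,20),tgt(90,18),tgt(94,17),tgt(98,16)])
E
```

```text
[[-0.008, -0.019, 0.0], [0.0, -0.0, 0.024]]
[[-0.014, -0.05, 0.0], [0.0, -0.0, 0.057]]
[[-0.015, -0.067, 0.0], [0.0, -0.0, 0.079]]
[[-0.016, -0.081, 0.0], [0.0, -0.0, 0.102]]
[[-0.016, -0.095, 0.0], [0.0, -0.0, 0.124]]
```

Emit:
arm_command([
  [[-0.008,-0.019,0],[0,0,0.024]],
  [[-0.014,-0.05,0],[0,0,0.057]],
  [[-0.015,-0.067,0],[0,0,0.079]],
  [[-0.016,-0.081,0],[0,0,0.102]],
  [[-0.016,-0.095,0],[0,0,0.124]],
])

```text
clock: 7.75
position: [485.3, 341.2, 62.2]
ee_rot: [-0.193, 0.981, 0.001, 0.0]
contact_force: [0.9, 1.3, -0.8]
gripper_width: 0.2
grasp_force: 0.7
```

```bash
python3 - <<'E'
from h import *
s=arm.read_state();print(s['position'],s['contact_force'],s['wrist_torque'])
rows([tgt(98,16),tgt(100,16),tgt(102,16),tgt(104,16),tgt(106,16),tgt(108,16)])
E
```

```text
[485.3332321  341.21038652  62.16734971] [ 0.88383437  1.34425701 -0.84696505] [0.38752332 0.11329879 0.00291775]
[[0.002, -0.0, 0.001], [0.0, 0.0, -0.001]]
[[0.0, -0.005, 0.001], [0.0, 0.0, 0.01]]
[[-0.002, -0.01, 0.001], [0.0, 0.0, 0.021]]
[[-0.004, -0.014, 0.001], [0.0, 0.0, 0.032]]
[[-0.005, -0.019, 0.001], [0.0, 0.0, 0.043]]
[[-0.007, -0.024, 0.001], [0.0, 0.0, 0.054]]
```

Emit:
arm_command([
  [[0,-0.005,0],[0,0,0.01]],
  [[-0.002,-0.01,0],[0,0,0.021]],
  [[-0.004,-0.014,0],[0,0,0.032]],
  [[-0.005,-0.017,0],[0,0,0.038]],
])

```text
clock: 8.15
position: [487.8, 336.9, 62.0]
ee_rot: [-0.135, 0.991, -0.0, -0.0]
contact_force: [-0.2, -0.3, 0.0]
gripper_width: -0.1
grasp_force: 0.0
```

```bash
python3 - <<'E'
from h import *
s=arm.read_state();print(s['position'],s['contact_force'],s['wrist_torque'])
E
```

```text
[487.8055323  336.91188338  62.03269478] [-0.22495373 -0.34946621  0.04579821] [-0.01174708 -0.03942197  0.03245887]
```

Snapped again. I back off, lift and check.

Emit:
arm_command([
  [[0,0.05,0],[0,0,0]],
  [[0,0.05,0],[0,0,0]],
  [[0,0.05,-0.2],[0,0,0]],
  [[0,0.05,-0.4],[0,0,0]],
  [[0,0.05,-0.4],[0,0,0]],
])

```text
clock: 8.65
position: [487.9, 352.8, 170.3]
ee_rot: [-0.137, 0.991, 0.004, 0.007]
contact_force: [0.3, 0.7, -0.4]
gripper_width: 0.1
grasp_force: 0.0
```

```bash
python3 - <<'E'
from h import *
b=tw((-10,-65),110); print(b)
s=arm.read_state(); R=Ro.from_quat(s['ee_rot'])
print(s['position'],R.inv().apply(b-s['position'])/250, R.inv().apply(tw((-10,-65),162)-s['position'])/250)
E
```

```text
[479.8626917  210.00514786 110.        ]
[487.93288015 352.83696022 170.25495336] [ 0.18970419 -0.5427155   0.23456263] [ 0.18669688 -0.54128039  0.02658932]
```

Emit:
arm_command([
  [[0.19,-0.545,0],[0,0,0]],
  [[0.19,-0.545,0],[0,0,0]],
  [[0.19,-0.545,0],[0,0,0]],
  [[0.19,-0.545,0],[0,0,0]],
  [[0.19,-0.545,0],[0,0,0]],
])

```text
clock: 9.15
position: [475.6, 204.8, 162.5]
ee_rot: [-0.135, 0.991, 0.0, 0.001]
contact_force: [-0.8, -0.5, -0.8]
gripper_width: 0.0
grasp_force: 0.0
```

```bash
python3 - <<'E'
from h import *
p,_=arm.get_image("side"); t,_=arm.get_image("top"); print(sel_angle("top",t),sel_angle("side",p))
cv2.imwrite("pics/s7.png",np.hstack([cv2.resize(rect("top",t),(400,400)),cv2.resize(rect("side",p),(400,400))]))
s=arm.read_state(); R=Ro.from_quat(s['ee_rot'])
print(s['position'],s['contact_force'],R.inv().apply(tw((-10,-65),80)-s['position'])/250)
E
```

```text
([(np.float64(120.0), 17.5), (np.float64(118.0), 16.7), (np.float64(140.0), 9.0), (np.float64(142.0), 8.8)], [(np.float64(116.0), 50), (np.float64(114.0), 51), (np.float64(118.0), 52), (np.float64(120.0), 53)]) ([(np.float64(84.0), 13.2), (np.float64(82.0), 12.9), (np.float64(86.0), 12.3), (np.float64(80.0), 11.3)], [(np.float64(158.0), 51), (np.float64(156.0), 51), (np.float64(154.0), 51), (np.float64(160.0), 52)])
[475.83475259 206.16426996 162.27101994] [ 0.27706001  0.50921744 -0.04678353] [-0.01929915  0.010306    0.32910984]
```

View pics/s7.png

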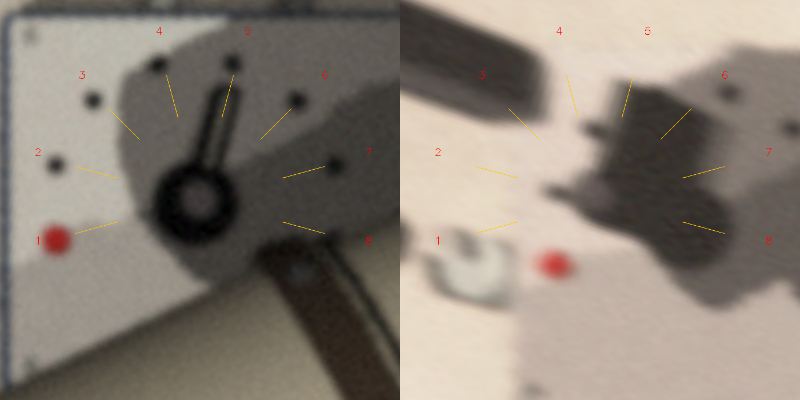

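The pointer stands exactly at dot 5, from (200,200) to (228,88) in the left panel, measured at 120°. Now the button.

Emit:
arm_command([
  [[-0.019,0.009,0.15],[0,0,0]],
  [[-0.019,0.009,0.29],[0,0,0]],
  [[-0.019,0.009,0.29],[0,0,0]],
  [[-0.019,0.009,0.29],[0,0,0]],
])

```text
clock: 9.65
position: [479.7, 209.6, 89.6]
ee_rot: [-0.137, 0.991, -0.001, -0.0]
contact_force: [-0.3, 0.4, 0.1]
gripper_width: 0.2
grasp_force: 0.0
```

```bash
python3 - <<'E'
from h import *
d=np.load("top_d.npy");P=[]
for v in range(228,239,2):
    for u in range(394,406,2):
        o,r=ray("top",(u,v)); P.append((o+r*d[v,u])[2])
print(np.round(np.percentile(P,[10,50,90]),1))
s=arm.read_state();print(s['position'],s['contact_force'])
E
```

```text
[72.1 73.3 75.4]
[479.74498493 209.63230482  89.59782164] [-0.31098044  0.43387277  0.13236248]
```

Emit:
arm_command([
  [[0,0,0.04],[0,0,0]],
  [[0,0,0.064],[0,0,0]],
  [[0,0,0.072],[0,0,0]],
  [[0,0,0.08],[0,0,0]],
  [[0,0,0.08],[0,0,0]],
])

```text
clock: 10.15
position: [479.8, 209.2, 70.2]
ee_rot: [-0.136, 0.991, 0.001, 0.001]
contact_force: [-2.4, 2.4, 3.3]
gripper_width: -0.1
grasp_force: 1.8
```

Emit:
arm_command([
  [[0,0,0.004],[0,0,0]],
  [[0,0,0.008],[0,0,0]],
  [[0,0,0.008],[0,0,0]],
])

```text
clock: 10.45
position: [479.8, 209.2, 68.1]
ee_rot: [-0.136, 0.991, 0.0, 0.001]
contact_force: [-1.6, 2.9, 5.2]
gripper_width: -0.0
grasp_force: 2.6
```

Emit:
arm_command([
  [[0,0,0.004],[0,0,0]],
  [[0,0,0.008],[0,0,0]],
  [[0,0,0.008],[0,0,0]],
])

```text
clock: 10.75
position: [479.9, 209.2, 67.9]
ee_rot: [-0.136, 0.991, 0.0, 0.001]
contact_force: [-5.6, 0.2, 17.4]
gripper_width: -0.1
grasp_force: 8.4
```

It has bottomed out: 5 N at the end of travel, then hard. Release and lift away.

Emit:
arm_command([
  [[0,0,0.008],[0,0,0]],
  [[0,0,-0.02],[0,0,0]],
  [[0,0,-0.1],[0,0,0]],
  [[0,0,-0.3],[0,0,0]],
  [[0,0,-0.4],[0,0,0]],
])

```text
clock: 11.25
position: [480.3, 208.6, 168.3]
ee_rot: [-0.136, 0.991, 0.0, 0.001]
contact_force: [0.7, 0.6, 0.9]
gripper_width: -0.3
grasp_force: 0.0
```

Emit:
arm_command([
  [[0,0,-0.1],[0,0,0]],
  [[0,0,-0.1],[0,0,0]],
  [[0,0,-0.1],[0,0,0]],
  [[0,0,-0.1],[0,0,0]],
  [[0,0,-0.1],[0,0,0]],
])

```text
clock: 11.75
position: [478.7, 208.0, 189.1]
ee_rot: [-0.136, 0.991, -0.001, -0.001]
contact_force: [-0.2, 0.4, -0.3]
gripper_width: 0.1
grasp_force: 0.0
```

```bash
python3 - <<'E'
from h import *
t,_=arm.get_image("top"); print(sel_angle("top",t)[0])
p,_=arm.get_image("side"); print([(n,arm.spot_in("side",n)[:1]) for n in("objective","lens","vial")])
a=cv2.imread("pics/side0.png")
hs=[cv2.cvtColor(x,cv2.COLOR_BGR2HSV) for x in(a,p)]
for h in hs:
    ys,xs=np.nonzero((abs(h[...,0].astype(int)-65)<20)&(h[...,1]>110)&(h[...,2]>40)); print(len(xs),xs.mean(),ys.mean())
s=arm.read_state();print(s['position'],s['contact_force'])
E
```

```text
[(np.float64(120.0), 19.7), (np.float64(118.0), 18.4), (np.float64(122.0), 6.7), (np.float64(140.0), 6.5)]
[('objective', [{'position': [243.7, 280.2], 'score': 0.67}]), ('lens', [{'position': [256.4, 323.0], 'score': 0.61}]), ('vial', [{'position': [291.3, 232.5], 'score': 0.77}])]
143 334.7692307692308 291.15384615384613
0 nan nan
[479.26094099 208.57196051 190.09057976] [ 0.5807088   0.59200475 -0.21832407]<stdin>:7: RuntimeWarning: Mean of empty slice.
  ret = ret.dtype.type(ret / rcount)
```

```bash
python3 -c "
from bench import arm
print(arm.job_done())"
```

```text
the job is handed in; nothing more can be done
None
```

The selector is at position 5 (measured 120°), the green button was pressed to its stop and let go, and the job is handed in; no verdict came back, and I didn't get a clear view of the button after release.

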